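# Set the clamp screw of a laboratory sample pump

### The job

Lift the grey cover plate off the pins of the sample pump and lay it down flat, handle up, on the white bench mat, without dropping it. Then turn the winged clamp screw under it clockwise until it seats, back it off a quarter turn, and finish still holding the screw's wings there. Leave the bottle, beaker and jar alone.

Things in the scene. Friction and masses are not known exactly. Their poses are not given: they have to be found in the camera images.
- housing: Fixed pump module: white block 110 (x) by 230 (y) by 45 mm high, origin at the centre of its underside. Two cheeks on its deck at y = +-95 mm (70 in x, 14 in y, tops 107 mm above the bench) carry the cover; each has a pin (6 mm diameter, 11 mm high) on top. The clamp screw stands on the housing's vertical axis, mid-deck; the rest of the deck's fittings rise under 20 mm.
- cover: Loose grey plate, about 0.25 kg, 100 (x) by 220 (y) by 5 mm, origin at the centre of its underside, z up. Its 9 mm holes at y = +-95 mm sit over the pins; at the start its axes match the housing's. Black bridge handle in its middle: bar 13 wide (x), 80 long (y), 13 mm high, top 40 mm above the underside, legs at y = +-35 mm. A straight lift of 15 mm clears the pins.
- cover_handle (a point): Centre of the cover's handle bar, 33.5 mm above the plate's underside; axes as the cover. Pinch the bar across its 13 mm width (x).
- mat: White bench mat, fixed flat on the bench, 150 mm (x) by 260 mm (y) by 3 mm thick; origin at the centre of its underside. It lies on the other side, left or right, from the housing.
- screw (a joint): Clamp screw angle, rad: 0 = seated on a hard stop; grows as it is backed off, anticlockwise from above; a quarter turn off reads 1.571; at most 3.0. Starts 0.5 to 1.3. It does not rise or sink; friction of about 0.06 N m keeps it where left.
- screw_grip (a point): On the screw's vertical axis at grip height, 79 mm above the bench (34 above the deck). The steel wings form one flat upright blade 38 long, 9 thick, from 61 to 95 mm above the bench. Axes turn with the screw: x across the thickness, y along the length. Seated, the blade lies along the housing's y (in line with the cheeks); a quarter turn off, along its x.
- bottle: Bystander: white bottle, 60 mm diameter, 130 mm high; origin at the centre of its underside.
- beaker: Bystander: glass beaker, 66 mm rim diameter, 80 mm high; origin at the centre of its underside.
- jar: Bystander: amber glass jar, 56 mm diameter, 65 mm high; origin at the centre of its underside.
Mind the look-alikes: they are no part of the job. What is meant by the cover is not orange or yellow, and is the larger of those in its own colour.

How it is judged:
By the outcome, as a careful person would: the job done as asked, in the order asked, and still so for the second after the job is handed in, while the arm keeps its last pose, push and grip.
It also fails if it takes over 64 s, if anything falls off the work surface, if the arm or the gripper's body presses on something with over 40 N, if the wrist force passes 120 N, or if a joint passes its speed limit or range.

### The arm

A 6-joint arm with a two-finger parallel gripper is mounted at the origin on the work surface. World frame = base frame: x ahead of the robot, y to its left, z up, the work surface at z = 0. Lengths are in m, angles in rad, forces in N, time in s.
With the tool pointing down it reaches from about 0.3 to 0.875 m from the base axis. Payload 6.4 kg.
Tool frame: the origin (TCP) lies between the finger pads; the fingertips stand 11 mm ahead of it and the grasp point (between the pads) lies 8 mm behind it (ctrl.tcp_to_tips is the y of the fingertips in the tool frame, in m); y points along the fingers, x is the direction in which the jaws open and shut, and the axes are right-handed (so a half turn about y gives the same grasp; the last joint's range is limited). The gripper opens to 85 mm and grips with 20 to 120 N. Pads are 22 mm wide; open, the fingers measure 114 mm over their backs; the gripper's body (76 mm by 85 mm) begins 54 mm behind the grasp point. The pads swing forward as they close: fully open they stand 13 mm farther back than shut.
Start: joints at [-1.334, 0.181, 1.607, -0, 1.354, -0.206], TCP at [0.246, -0.52, 0.242] pointing down, gripper open.
Joint ranges: [-2.99, 2.99], [-0.89, 2.07], [0.3, 2.58], [-1.14, 4.28], [0, 2.63], [-3.12, 3.12]. Speed limits (rad/s): [2.57, 2.57, 3.01, 3.14, 3.14, 3.14].

### API

Orientations are given as a unit quaternion [w, x, y, z].
In Python, from bench import ctrl gives the robot as it stands.
- The arm moves only by the tool apply_moves, never from a script. Its argument "plan" is text: rows parted by semicolons, each of 7 numbers parted by spaces: the shift along the tool's x, y, z each as a share of 0.05 m, from -1 to 1, then the turn, a rotation vector about the tool's x, y, z each as a share of 0.12 rad, from -1 to 1, then the opening, from 0 (shut) to 1 (fully open). In form: dx dy dz wx wy wz claw; .... A call has exactly 5 rows; each row shifts and turns the commanded pose from where the row before left it, along the tool's axes as they then stand; what a row does not reach is not made up. A row lasts 1/10 s, in which the tool goes at most 50 mm and 8.59 degrees, less where a joint would pass 70% of its speed; a pose out of reach is approached as far as the arm can. A call with a number of a shift or a turn outside -1 to 1 is refused whole. A call with a gripper value outside its range is refused whole. The fingers move at their own pace and stop on an object; the grip force is fixed at half the most. Time passes only in rows, so rows that do not move let the fingers close, or fill a call up. It gives the time, the measured TCP pose, the force and the opening at its end, in the units of the state.
- ctrl.get_obs(): the state, without advancing time (a new reading comes with each control period).
- ctrl.camera(name): name is "scene" or "side" or "wrist"; returns the picture (480x640x3 uint8, red, green, blue); there is no depth.
- ctrl.get_calibration(name): a dict with "intrinsics" (3x3 intrinsics, pixels), "R" (3x3) and "t" (3): a world point X has camera coordinates R X + t. Camera axes: x right, y down, z forward; pixel columns grow to the right and rows downward; lengths in m; the calibration is good to about 2 mm. The wrist camera is an equidistant fisheye: a pixel r from the principal point sees the ray r / f radians off the axis. A picture is of the moment at which its call begins: read the wrist's pose just before it. get_calibration takes no time and is no camera call; for the wrist camera it gives the pose at the moment of the call.
- ctrl.hand_in(): hands the job in, once; it reports no verdict.
Trained networks look in the newest picture that a camera, given by its name, has taken for a name from the list of things; names that differ only in an ending like _2 or _b are one class to them, and where a whole thing is asked for, a point or a joint stands for the part that bears it (a point fixed in the world has none). Each returns a list of dicts, best first, with "score" (0 to 1); they miss things now and then, are a little off and sometimes report something else, mostly with a low value. They report only what shows in the picture. A call takes as long as a camera call. They do not tell look-alikes from the thing itself.
- ctrl.recognise(camera, target): "point" ([x, y, z] in m, in world coordinates, good to about 4 mm: the middle of the surface that is visible of it).
The state is a dict: "time_s": time; "q": joint angles; "dq": joint speeds; "joint_efforts": joint torques, N m; "eef_pos": TCP position; "eef_rot": TCP orientation; "wrist_force": force on the tool from outside, world axes, zero at the start; "torque": the same for the moment, N m; "opening": opening from 0.0 (shut) to 1.0 (fully open).
Only numpy, scipy, OpenCV 4.12 (cv2) and the standard library are available. Lean on these libraries where they do the work, as an engineer would, in place of code of your own. Each camera call takes 0.05 s, during which the arm holds its last target.

## Working session

There is one attempt and no reset: what is moved stays moved. The work goes in short steps, Python scripts to look and compute and a tool call to move; the robot and the scene stay as the last step left them, time stands still between calls to the robot, and variables do not carry over. Pictures are saved under pics/ and viewed, and the job is handed in when it is done.

Besides the shell and the picture viewer there is one more tool, called after "Call:" by a JSON object that holds its "op" and its "data", one argument or row to a line. apply_moves: Moves the arm, as the interface text tells. Shift numbers are shares of 0.05 m and turn numbers shares of 0.12 rad, none past 1 either way. Its arguments: {"type":"object","properties":{"plan":{"type":"string"}},"required":["plan"]}

```bash
ls; mkdir -p pics
python3 - <<'E'
from bench import ctrl
import cv2,numpy as np
o=ctrl.get_obs();print({k:np.round(v,3) for k,v in o.items()}, ctrl.tcp_to_tips)
for c in ["scene","side"]:
    im=ctrl.camera(c);cv2.imwrite(f"pics/{c}0.png",im[:,:,::-1])
    k=ctrl.get_calibration(c);print(c,k)
    for t in ["cover","cover_handle","housing","mat","screw","bottle","beaker","jar"]:
        r=ctrl.recognise(c,t)
        print(t,[(np.round(a["point"],3),round(a["score"],2)) for a in r])
print(ctrl.get_obs()["time_s"])
E
```

```text
pics
{'time_s': np.float64(0.0), 'q': array([-1.334,  0.182,  1.608, -0.   ,  1.354, -0.206]), 'dq': array([ 0.   , -0.001, -0.   ,  0.   ,  0.002,  0.001]), 'joint_efforts': array([-1.0000e-03, -4.4488e+01, -3.5134e+01, -0.0000e+00,  9.0000e-03,
        0.0000e+00]), 'eef_pos': array([ 0.246, -0.519,  0.241]), 'eef_rot': array([ 0.598, -0.597,  0.378, -0.378]), 'wrist_force': array([ 0.46 , -0.185,  0.548]), 'torque': array([ 0.032,  0.028, -0.02 ]), 'opening': np.float64(0.998)} 0.011
scene {'intrinsics': array([[503.98470346,   0.        , 321.50914142],
       [  0.        , 503.98470346, 233.35944953],
       [  0.        ,   0.        ,   1.        ]]), 'R': array([[ 0.86979655,  0.49330591,  0.0101608 ],
       [ 0.27398424, -0.46575755, -0.84142887],
       [-0.41034936,  0.73465583, -0.54027235]]), 't': array([-0.45617792, -0.05807569,  1.54214508])}
cover [(array([0.722, 0.341, 0.004]), 0.92), (array([0.52, 0.18, 0.11]), 0.88), (array([0.31 , 0.478, 0.003]), 0.7), (array([0.262, 0.229, 0.01 ]), 0.59)]
cover_handle [(array([0.312, 0.477, 0.002]), 0.89), (array([0.265, 0.227,
[... 540 characters left out ...]
2031437,  0.01063654],
       [-0.09567572,  0.72952081, -0.67723374],
       [ 0.07372138, -0.67329328, -0.73569105]]), 't': array([0.51310988, 0.11047395, 1.40743496])}
cover [(array([0.508, 0.221, 0.11 ]), 0.82), (array([0.714, 0.344, 0.005]), 0.76), (array([0.308, 0.486, 0.004]), 0.74), (array([0.255, 0.265, 0.009]), 0.66)]
cover_handle [(array([0.716, 0.346, 0.003]), 0.88), (array([0.31 , 0.483, 0.002]), 0.82), (array([0.256, 0.26 , 0.006]), 0.59)]
housing [(array([0.504, 0.3  , 0.043]), 0.81)]
mat [(array([ 0.523, -0.146,  0.003]), 0.73)]
screw []
bottle [(array([0.572, 0.484, 0.084]), 0.94)]
beaker [(array([ 0.626, -0.444,  0.058]), 0.9)]
jar [(array([0.78 , 0.032, 0.047]), 0.58)]
0.9
```

View pics/scene0.png

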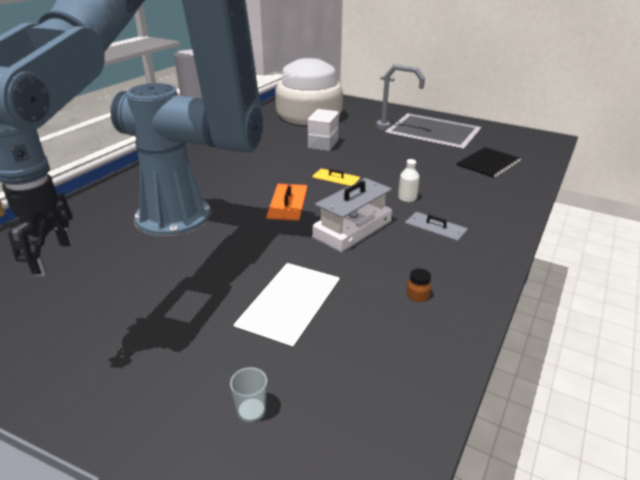

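View pics/side0.png

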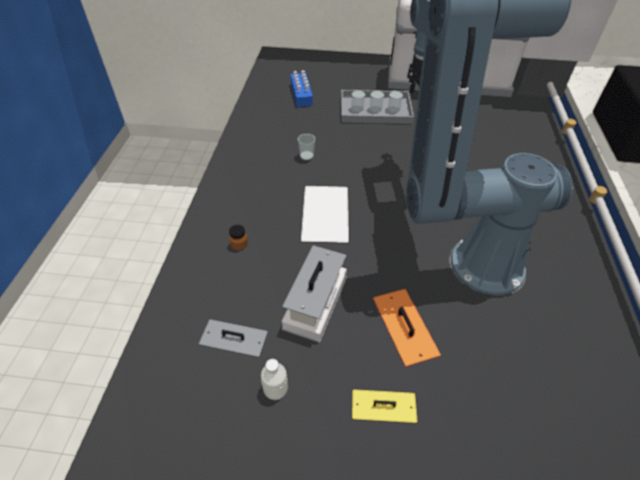

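The scene view shows the grey cover on the housing at about (353,197) and the mat at (288,302). The side view shows them at (316,280) and (326,214). The small grey plate at (233,337), and the orange and yellow plates, are look-alikes. I'll zoom in to measure.

Run:
```python
import cv2,numpy as np
s=cv2.imread("pics/scene0.png")[160:260,290:420];d=cv2.imread("pics/side0.png")[230:350,260:370]
cv2.imwrite("pics/cs.png",cv2.resize(s,None,fx=6,fy=6,interpolation=cv2.INTER_CUBIC))
cv2.imwrite("pics/cd.png",cv2.resize(d,None,fx=5,fy=5,interpolation=cv2.INTER_CUBIC))
```

```text
(no output)
```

View pics/cs.png

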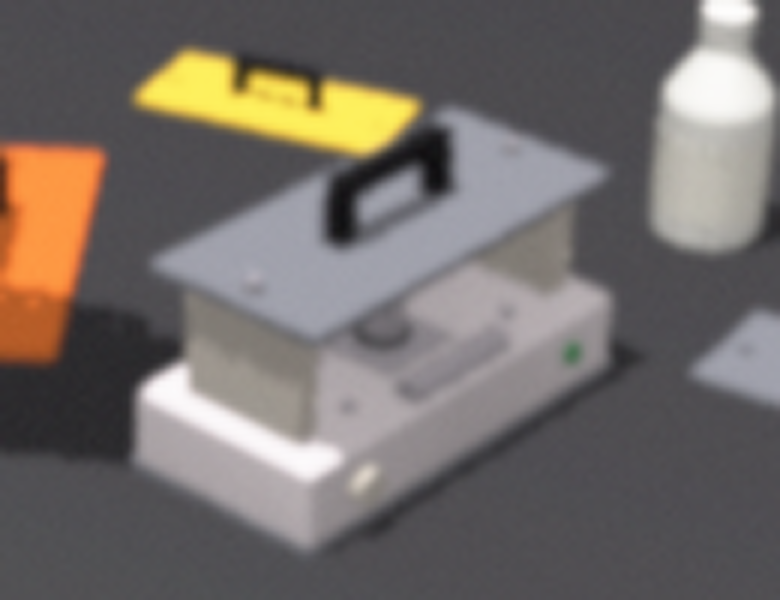

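View pics/cd.png

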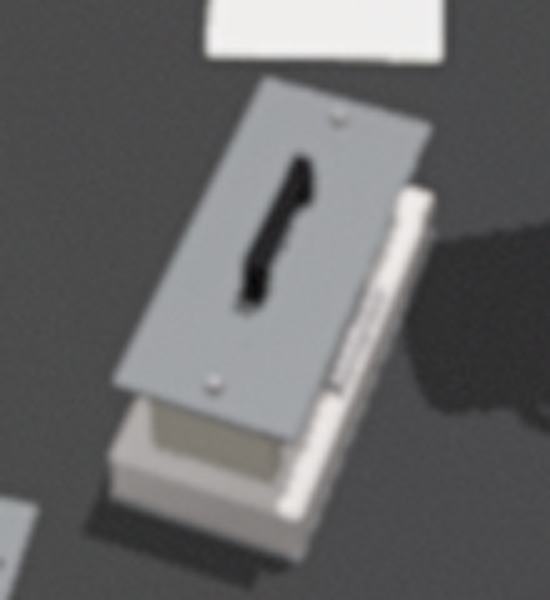

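```bash
cat > h.py <<'E'
from bench import ctrl
import cv2,numpy as np
from scipy.optimize import least_squares
from scipy.spatial.transform import Rotation as R
def proj(c,X):
    k=ctrl.get_calibration(c);K=np.array(k["intrinsics"])
    p=(np.array(k["R"])@np.atleast_2d(X).T).T+k["t"];q=(K@p.T).T
    return q[:,:2]/q[:,2:]
def back(c,uv,z):
    k=ctrl.get_calibration(c);K=np.array(k["intrinsics"]);Rm=np.array(k["R"])
    d=Rm.T@np.linalg.inv(K)@np.array([*uv,1.]);o=-Rm.T@np.array(k["t"])
    return o+d*(z-o[2])/d[2]
E
python3 - <<'E'
from h import *
S=np.array([[365,177.5],[391.3,188.7],[343.3,216.7],[315,204.2]])
D=np.array([[313.6,245.6],[346.4,255.2],[318.4,318],[283,306.6]])
for c,P in (("scene",S),("side",D)):
    X=np.array([back(c,p,.112) for p in P]);print(c,np.round(X,3).tolist(),np.round(X.mean(0),4),np.linalg.norm(X-np.roll(X,1,0),axis=1))
    im=cv2.imread(f"pics/{c}0.png");g=im.min(2)
    m=(g>205).astype(np.uint8);n,l,st,ce=cv2.connectedComponentsWithStats(m)
    tgt=(288,302) if c=="scene" else (326,214)
    i=l[tgt[1],tgt[0]];ct=max(cv2.findContours((l==i).astype(np.uint8),0,2)[0],key=cv2.contourArea)
    q=cv2.approxPolyDP(ct,8,True)[:,0]
    X=np.array([back(c,p,.003) for p in q]);print("mat",q.tolist(),np.round(X,3).tolist(),np.round(X.mean(0),4),np.linalg.norm(X-np.roll(X,1,0),axis=1))
E
```

```text
scene [[0.491, 0.323, 0.112], [0.587, 0.296, 0.112], [0.541, 0.085, 0.112], [0.443, 0.105, 0.112]] [0.5155 0.2021 0.112 ] [0.22302774 0.10040095 0.21614251 0.09943786]
mat [[337, 277], [286, 264], [234, 325], [292, 345]] [[0.584, -0.025, 0.003], [0.442, -0.044, 0.003], [0.467, -0.297, 0.003], [0.613, -0.284, 0.003]] [ 0.5263 -0.1623  0.003 ] [0.26027641 0.14352428 0.25453261 0.14614516]
side [[0.53, 0.086, 0.112], [0.434, 0.109, 0.112], [0.487, 0.322, 0.112], [0.581, 0.3, 0.112]] [0.5079 0.2045 0.112 ] [0.22055728 0.09952131 0.21965899 0.09695455]
mat [[306, 187], [302, 239], [346, 241], [346, 188]] [[0.607, -0.279, 0.003], [0.584, -0.03, 0.003], [0.442, -0.04, 0.003], [0.463, -0.293, 0.003]] [ 0.5239 -0.1603  0.003 ] [0.14441601 0.25052591 0.14240828 0.25420663]
```

```bash
cat >> h.py <<'E'
def down(a): 
    return R.from_matrix(np.array([[np.cos(a),np.sin(a),0],[0,0,-1],[-np.sin(a),np.cos(a),0]]).T)
def pose():
    o=ctrl.get_obs();w,x,y,z=o["eef_rot"];return np.array(o["eef_pos"]),R.from_quat([x,y,z,w]),o
def yaw(r): x=r.as_matrix()[:,0];return np.arctan2(x[1],x[0])
def plan(p1,a1,n,claw,p0=None,r0=None):
    if p0 is None: p0,r0,_=pose()
    d=down(a1);rv=(r0.inv()*d).as_rotvec();p1=np.array(p1)
    print("from",np.round(p0,4),"yaw",round(yaw(r0),4),"tilt",np.round(r0.as_matrix()[:,1],4))
    for i in range(n):
        ri=r0*R.from_rotvec(rv*i/n)
        s=ri.inv().apply((p1-p0)/n)/.05
        print(" ".join(f"{v:.3f}" for v in [*s,*(rv/n/.12)]),claw,";" if i%5<4 else "\n--")
E
python3 - <<'E'
from h import *
p,r,o=pose();print(p,yaw(r),r.as_matrix())
for a in(-.228,-.228+np.pi):plan([.5115,.203,.3],a,20,1)
E
```

```text
[ 0.24637274 -0.5195574   0.24230891] -1.1280006669096 [[ 4.28467175e-01  1.53500604e-06  9.03557347e-01]
 [-9.03557347e-01 -2.37132114e-05  4.28467175e-01]
 [ 2.20839460e-05 -1.00000000e+00 -8.77336670e-06]]
from [ 0.2464 -0.5196  0.2423] yaw -1.128 tilt [ 0. -0. -1.]
-0.539 -0.058 0.549 0.000 -0.375 0.000 1 ;
-0.514 -0.058 0.573 0.000 -0.375 0.000 1 ;
-0.488 -0.058 0.595 0.000 -0.375 0.000 1 ;
-0.460 -0.058 0.617 0.000 -0.375 0.000 1 ;
-0.432 -0.058 0.637 0.000 -0.375 0.000 1 
--
-0.403 -0.058 0.656 0.000 -0.375 0.000 1 ;
-0.373 -0.058 0.673 0.000 -0.375 0.000 1 ;
-0.343 -0.058 0.689 0.000 -0.375 0.000 1 ;
-0.311 -0.058 0.704 0.000 -0.375 0.000 1 ;
-0.279 -0.058 0.717 0.000 -0.375 0.000 1 
--
-0.247 -0.058 0.729 0.000 -0.375 0.000 1 ;
-0.214 -0.058 0.739 0.000 -0.375 0.000 1 ;
-0.180 -0.058 0.748 0.000 -0.375 0.000 1 ;
-0.146 -0.058 0.756 0.000 -0.375 0.000 1 ;
-0.112 -0.058 0.761 0.000 -0.375 0.000 1 
--
-0.078 -0.058 0.766 0.000 -0.375 0.000 1 ;
-0.043 -0.058 0.768 0.000 -0.375 0.000 1 ;
-0.009 -0.058 0.770 0.000 -0.375 0.000 1 ;
0.026 -0.058 0.769 0.000 -0.375 0.000 1 ;
0.060 -0
[... 276 characters left out ...]
-0.058 0.261 -0.000 0.934 0.000 1 
--
-0.749 -0.058 0.179 -0.000 0.934 0.000 1 ;
-0.764 -0.058 0.094 -0.000 0.934 0.000 1 ;
-0.770 -0.058 0.008 -0.000 0.934 0.000 1 ;
-0.766 -0.058 -0.078 -0.000 0.934 0.000 1 ;
-0.752 -0.058 -0.164 -0.000 0.934 0.000 1 
--
-0.729 -0.058 -0.247 -0.000 0.934 0.000 1 ;
-0.697 -0.058 -0.327 -0.000 0.934 0.000 1 ;
-0.656 -0.058 -0.403 -0.000 0.934 0.000 1 ;
-0.607 -0.058 -0.473 -0.000 0.934 0.000 1 ;
-0.550 -0.058 -0.538 -0.000 0.934 0.000 1 
--
-0.486 -0.058 -0.596 -0.000 0.934 0.000 1 ;
-0.417 -0.058 -0.647 -0.000 0.934 0.000 1 ;
-0.342 -0.058 -0.690 -0.000 0.934 0.000 1 ;
-0.262 -0.058 -0.724 -0.000 0.934 0.000 1 ;
-0.180 -0.058 -0.748 -0.000 0.934 0.000 1 
--
```

Call:
{"op": "apply_moves", "data": {
  "plan": "-0.54 -0.06 0.55 0 -0.375 0 1; -0.51 -0.06 0.57 0 -0.375 0 1; -0.49 -0.06 0.6 0 -0.375 0 1; -0.46 -0.06 0.62 0 -0.375 0 1; -0.43 -0.06 0.64 0 -0.375 0 1"
}}

```text
time_s: 1.4
eef_pos: [0.3134, -0.3374, 0.2575]
eef_rot: [-0.636, 0.637, -0.308, 0.308]
wrist_force: [0.0, -0.5, 0.2]
opening: 1.001
```

Call:
{"op": "apply_moves", "data": {
  "plan": "-0.4 -0.06 0.66 0 -0.375 0 1; -0.37 -0.06 0.67 0 -0.375 0 1; -0.34 -0.06 0.69 0 -0.375 0 1; -0.31 -0.06 0.7 0 -0.375 0 1; -0.28 -0.06 0.72 0 -0.375 0 1"
}}

```text
time_s: 1.9
eef_pos: [0.3801, -0.1571, 0.2727]
eef_rot: [-0.667, 0.667, -0.234, 0.235]
wrist_force: [1.6, 0.1, -0.3]
opening: 1.001
```

Call:
{"op": "apply_moves", "data": {
  "plan": "-0.25 -0.06 0.73 0 -0.375 0 1; -0.21 -0.06 0.74 0 -0.375 0 1; -0.18 -0.06 0.75 0 -0.375 0 1; -0.15 -0.06 0.76 0 -0.375 0 1; -0.11 -0.06 0.76 0 -0.375 0 1"
}}

```text
time_s: 2.4
eef_pos: [0.4466, 0.024, 0.2877]
eef_rot: [-0.689, 0.689, -0.158, 0.158]
wrist_force: [0.3, -0.1, 1.1]
opening: 1.0
```

Call:
{"op": "apply_moves", "data": {
  "plan": "-0.08 -0.06 0.77 0 -0.375 0 1; -0.04 -0.06 0.77 0 -0.375 0 1; -0.01 -0.06 0.77 0 -0.375 0 1; 0.03 -0.06 0.77 0 -0.375 0 1; 0 0 0 0 0 0 1"
}}

```text
time_s: 2.9
eef_pos: [0.5004, 0.1708, 0.2996]
eef_rot: [0.701, -0.7, 0.094, -0.095]
wrist_force: [0.0, -0.3, -0.3]
opening: 0.997
```

Run:
```python
from h import *
p,r,o=pose();print(p,yaw(r),o["time_s"])
k=ctrl.get_calibration("wrist")
im=ctrl.camera("wrist");cv2.imwrite("pics/w1.png",im[:,:,::-1])
np.savez("w1.npz",K=k["intrinsics"],R=k["R"],t=k["t"]);print(k)
```

```text
[0.50035411 0.17084624 0.29961841] -0.26769800405411315 2.9
{'intrinsics': array([[371.64829954,   0.        , 323.4333064 ],
       [  0.        , 371.64829954, 238.83614937],
       [  0.        ,   0.        ,   1.        ]]), 'R': array([[ 0.96448888, -0.26411652,  0.00191597],
       [-0.25183222, -0.91739407,  0.30816986],
       [-0.07963505, -0.2977089 , -0.95132942]]), 't': array([-0.43965098,  0.22444146,  0.52485071])}
```

View pics/w1.png

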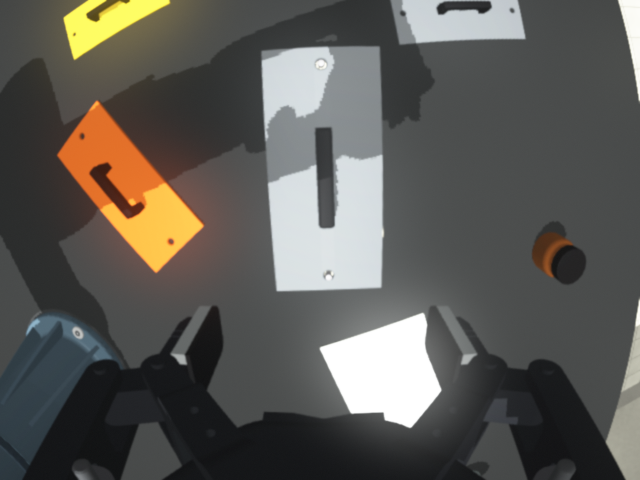

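The wrist view shows the cover below, with pins at (321,64) and (328,275) and the handle bar from (324,128) to (327,227). I'll back-project these.

```bash
cat >> h.py <<'E'
def wback(f,uv,z):
    k=np.load(f);K=k["K"];q=(np.array(uv,float)-K[:2,2])/K[0,0];th=np.linalg.norm(q)
    d=np.array([*(q/th*np.sin(th)),np.cos(th)]) if th>1e-9 else np.array([0,0,1.])
    d=k["R"].T@d;o=-k["R"].T@k["t"];return o+d*(z-o[2])/d[2]
E
python3 - <<'E'
from h import *
for n,z,P in(("corn",.112,[(262,50),(380,46),(381,288),(276,291)]),("pins",.118,[(321,64),(328,275)]),("handle top",.147,[(316,128),(331,128),(335,227),(319,227)])):
    X=np.array([wback("w1.npz",p,z) for p in P]);print(n,np.round(X,3).tolist(),X.mean(0))
    if len(X)==2: v=X[0]-X[1]
    else: v=X[0]+X[1]-X[2]-X[3]
    print("yaw",-np.arctan2(v[0],v[1]),np.linalg.norm(v[:2]))
E
```

```text
corn [[0.49, 0.322, 0.112], [0.587, 0.299, 0.112], [0.536, 0.084, 0.112], [0.438, 0.108, 0.112]] [0.51263974 0.20298054 0.112     ]
yaw -0.23595218838099002 0.44101713419149446
pins [[0.534, 0.294, 0.118], [0.491, 0.113, 0.118]] [0.51254758 0.20380028 0.118     ]
yaw -0.23400942410272932 0.18595519829183768
handle top [[0.516, 0.243, 0.147], [0.527, 0.24, 0.147], [0.51, 0.164, 0.147], [0.498, 0.168, 0.147]] [0.51287013 0.20386409 0.147     ]
yaw -0.23148826894581784 0.15577412083180464
```

Run:
```python
from h import *
plan([.5125,.2035,.19],-.235,4,1)
```

```text
from [0.4997 0.169  0.2992] yaw -0.2696 tilt [-1.e-04  0.e+00 -1.e+00]
0.016 0.546 0.183 -0.000 -0.072 -0.000 1 ;
0.017 0.546 0.183 -0.000 -0.072 -0.000 1 ;
0.019 0.546 0.183 -0.000 -0.072 -0.000 1 ;
0.020 0.546 0.183 -0.000 -0.072 -0.000 1 ;
```

Call:
{"op": "apply_moves", "data": {
  "plan": "0.02 0.55 0.18 0 -0.07 0 1; 0.02 0.55 0.18 0 -0.07 0 1; 0.02 0.55 0.18 0 -0.07 0 1; 0.02 0.55 0.18 0 -0.07 0 1; 0 0 0 0 0 0 1"
}}

```text
time_s: 3.45
eef_pos: [0.5099, 0.2, 0.1852]
eef_rot: [-0.701, 0.703, -0.087, 0.082]
wrist_force: [-0.8, -0.4, 0.1]
opening: 1.0
```

Run:
```python
from h import *
plan([.5125,.2035,.1325],-.235,3,1)
k=ctrl.get_calibration("wrist")
im=ctrl.camera("wrist");cv2.imwrite("pics/w2.png",im[:,:,::-1])
np.savez("w2.npz",K=k["intrinsics"],R=k["R"],t=k["t"])
for i in range(3):
  ctrl.camera("side");p,r,o=pose();print(p,yaw(r),o["dq"])
```

```text
from [0.5099 0.2    0.1852] yaw -0.24 tilt [-0.0078 -0.0014 -1.    ]
0.014 0.351 0.028 0.009 -0.014 -0.020 1 ;
0.013 0.352 0.027 0.009 -0.014 -0.020 1 ;
0.012 0.352 0.027 0.009 -0.014 -0.020 1 ;
[0.51245368 0.20004636 0.189506  ] -0.24029920328710458 [-0.00131786 -0.02989913 -0.03232459  0.00062127 -0.0001302   0.00097185]
[0.51321681 0.20019653 0.19059006] -0.24034294429583286 [ 0.00144258 -0.0156996  -0.01426679  0.0016972  -0.00661484  0.00187527]
[0.51366136 0.2003127  0.19118452] -0.24033860254004166 [ 0.00343073 -0.00722672 -0.00589221  0.00214353 -0.00441506  0.00028906]
```

View pics/w2.png

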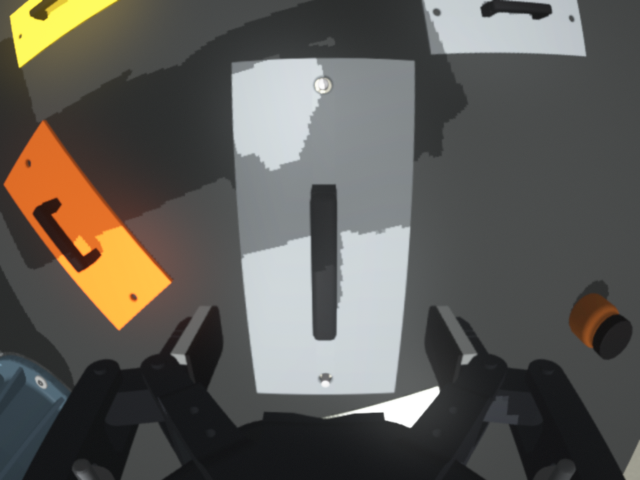

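Wrist view: the handle bar (311–337, 185–340) is centred between the jaws. I'll descend and close.

Call:
{"op": "apply_moves", "data": {
  "plan": "-0.02 0.3 0.03 0 -0.02 0 1; -0.02 0.3 0.03 0 -0.02 0 1; 0 0.3 0 0 0 0 1; 0 0.27 0 0 0 0 1; 0 0 0 0 0 0 1"
}}

```text
time_s: 4.15
eef_pos: [0.5094, 0.2039, 0.1277]
eef_rot: [-0.702, 0.703, -0.085, 0.081]
wrist_force: [-0.5, 0.5, 0.1]
opening: 0.994
```

Call:
{"op": "apply_moves", "data": {
  "plan": "0 0 0 0 0 0 1; 0 0 0 0 0 0 1; 0 0 0 0 0 0 0.6; 0 0 0 0 0 0 0.4; 0 0 0 0 0 0 0.4"
}}

```text
time_s: 4.65
eef_pos: [0.5117, 0.2044, 0.1313]
eef_rot: [0.702, -0.702, 0.082, -0.083]
wrist_force: [-0.3, 1.0, 0.6]
opening: 0.511
```

Run:
```python
from h import *
p,r,o=pose();print(p,yaw(r),o["wrist_force"],o["opening"],r.as_matrix()[:,1])
im=ctrl.camera("wrist");cv2.imwrite("pics/w3.png",im[:,:,::-1])
```

```text
[0.51173815 0.20436431 0.1312504 ] -0.23458503741527265 [-0.34649783  0.97697447  0.6456512 ] 0.5110405394009447 [ 8.23241174e-04  1.34657506e-04 -9.99999652e-01]
```

View pics/w3.png

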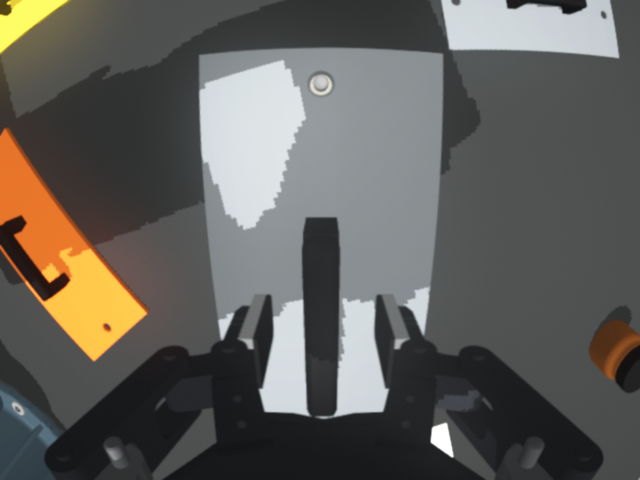

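The bar is centred between the pads, with the fingers astride it. Closing now.

Call:
{"op": "apply_moves", "data": {
  "plan": "0 0 0 0 0 0 0.25; 0 0 0 0 0 0 0.1; 0 0 0 0 0 0 0; 0 0 0 0 0 0 0; 0 0 0 0 0 0 0"
}}

```text
time_s: 5.2
eef_pos: [0.5116, 0.2043, 0.131]
eef_rot: [0.702, -0.702, 0.083, -0.083]
wrist_force: [-0.8, -1.2, 2.6]
opening: 0.14
```

Call:
{"op": "apply_moves", "data": {
  "plan": "0 0 0 0 0 0 0; 0 0 0 0 0 0 0; 0 -0.1 0 0 0 0 0; 0 -0.1 0 0 0 0 0; 0 -0.1 0 0 0 0 0"
}}

```text
time_s: 5.7
eef_pos: [0.5111, 0.2043, 0.1458]
eef_rot: [-0.702, 0.702, -0.083, 0.082]
wrist_force: [0.2, -0.5, -3.3]
opening: 0.141
```

Call:
{"op": "apply_moves", "data": {
  "plan": "0 -0.15 0 0 0 0 0; 0 -0.15 0 0 0 0 0; 0 -0.2 0 0 0 0 0; 0 0 0 0 0 0 0; 0 0 0 0 0 0 0"
}}

```text
time_s: 6.2
eef_pos: [0.5117, 0.2044, 0.1713]
eef_rot: [0.702, -0.702, 0.082, -0.083]
wrist_force: [0.3, 0.6, -2.0]
opening: 0.142
```

Run:
```python
from h import *
p,r,o=pose();print(p,yaw(r),o["wrist_force"],o["torque"],o["opening"],r.as_matrix()[:,1])
for c in("side","wrist"):
  im=ctrl.camera(c)[:,:,::-1]
  if c=="side": im=cv2.resize(im[190:370,240:400],None,fx=3.3,fy=3.3,interpolation=2)
  cv2.imwrite(f"pics/{c}4.png",im)
```

```text
[0.51169744 0.20436324 0.17127055] -0.2345942686501694 [ 0.25022334  0.55240174 -2.04692741] [-0.04395847  0.04131375 -0.04366431] 0.14235852036370542 [ 9.41817727e-04  1.70186453e-04 -9.99999542e-01]
```

View pics/side4.png

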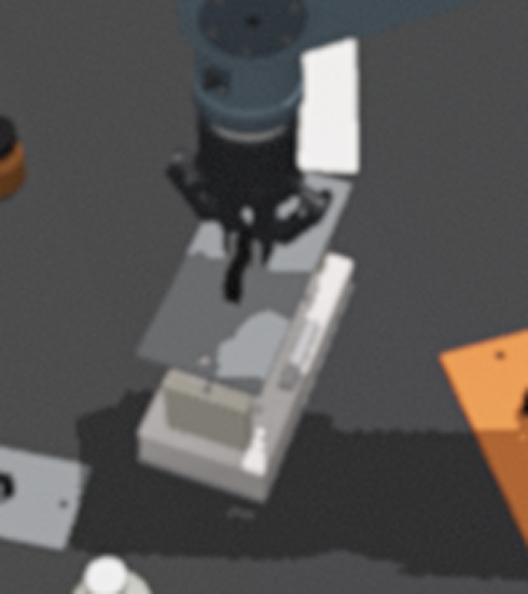

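View pics/wrist4.png

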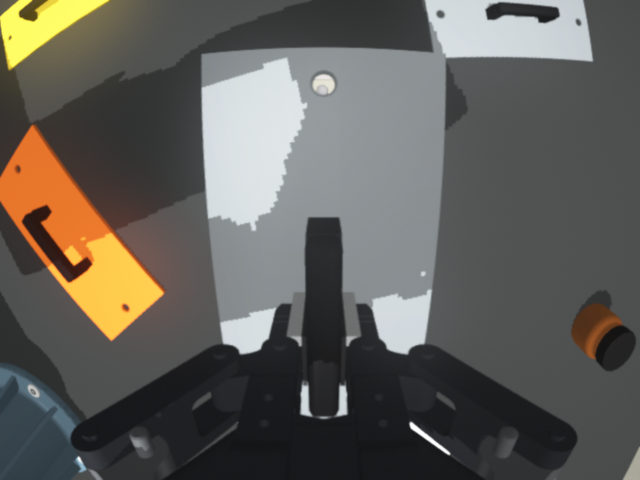

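Cover lifted level and clear of the pins (the pin shows through the hole at (323,84)). Moving to the mat.

Run:
```python
from h import *
p,r,_=pose();r=down(yaw(r))
plan([.525,-.161,.20],.095,15,0,p,r)
```

```text
from [0.5112 0.2043 0.1705] yaw -0.2346 tilt [ 0.  0. -1.]
0.131 -0.039 -0.469 0.000 -0.183 0.000 0 ;
0.121 -0.039 -0.472 0.000 -0.183 0.000 0 ;
0.110 -0.039 -0.475 0.000 -0.183 0.000 0 ;
0.100 -0.039 -0.477 0.000 -0.183 0.000 0 ;
0.089 -0.039 -0.479 0.000 -0.183 0.000 0 
--
0.079 -0.039 -0.481 0.000 -0.183 0.000 0 ;
0.068 -0.039 -0.483 0.000 -0.183 0.000 0 ;
0.058 -0.039 -0.484 0.000 -0.183 0.000 0 ;
0.047 -0.039 -0.485 0.000 -0.183 0.000 0 ;
0.036 -0.039 -0.486 0.000 -0.183 0.000 0 
--
0.026 -0.039 -0.487 0.000 -0.183 0.000 0 ;
0.015 -0.039 -0.487 0.000 -0.183 0.000 0 ;
0.004 -0.039 -0.487 0.000 -0.183 0.000 0 ;
-0.006 -0.039 -0.487 0.000 -0.183 0.000 0 ;
-0.017 -0.039 -0.487 0.000 -0.183 0.000 0 
--
```

Call:
{"op": "apply_moves", "data": {
  "plan": "0.02 -0.3 -0.1 0 -0.05 0 0; 0.06 -0.3 -0.25 0 -0.15 0 0; 0.11 0 -0.47 0 -0.18 0 0; 0.1 0 -0.48 0 -0.18 0 0; 0.09 0 -0.48 0 -0.18 0 0"
}}

```text
time_s: 6.8
eef_pos: [0.5128, 0.1123, 0.2019]
eef_rot: [-0.705, 0.705, -0.051, 0.051]
wrist_force: [0.7, -0.4, -2.4]
opening: 0.142
```

Call:
{"op": "apply_moves", "data": {
  "plan": "0.08 0 -0.48 0 -0.18 0 0; 0.07 0 -0.48 0 -0.18 0 0; 0.06 0 -0.48 0 -0.18 0 0; 0.05 0 -0.49 0 -0.18 0 0; 0.04 0 -0.49 0 -0.18 0 0"
}}

```text
time_s: 7.3
eef_pos: [0.5152, -0.01, 0.2017]
eef_rot: [-0.707, 0.707, -0.013, 0.013]
wrist_force: [0.6, -0.3, -2.1]
opening: 0.139
```

Call:
{"op": "apply_moves", "data": {
  "plan": "0.03 0 -0.49 0 -0.18 0 0; 0.02 0 -0.49 0 -0.18 0 0; 0 0 -0.49 0 -0.18 0 0; -0.01 0 -0.4 0 -0.18 0 0; -0.01 0 -0.25 0 -0.1 0 0"
}}

```text
time_s: 7.8
eef_pos: [0.5166, -0.1167, 0.2017]
eef_rot: [-0.707, 0.707, 0.022, -0.021]
wrist_force: [0.2, -0.8, -2.9]
opening: 0.142
```

Call:
{"op": "apply_moves", "data": {
  "plan": "0 0 0 0 0 0 0; 0 0 0 0 0 0 0; 0 0 0 0 0 0 0; 0 0 0 0 0 0 0; 0 0 0 0 0 0 0"
}}

```text
time_s: 8.3
eef_pos: [0.5167, -0.1141, 0.2008]
eef_rot: [0.707, -0.707, -0.022, 0.022]
wrist_force: [-0.3, -0.1, -3.4]
opening: 0.144
```

Run:
```python
from h import *
p,r,o=pose();print(p,yaw(r),o["wrist_force"],o["opening"],o["q"])
k=ctrl.get_calibration("wrist");np.savez("w5.npz",K=k["intrinsics"],R=k["R"],t=k["t"])
im=ctrl.camera("wrist")[:,:,::-1];cv2.imwrite("pics/w5.png",im)
im=ctrl.camera("scene")[:,:,::-1];cv2.imwrite("pics/s5.png",im)
plan([.525,-.161,.06],.095,5,0)
```

```text
[ 0.51665665 -0.11405162  0.2008383 ] 0.061490764935552 [-0.29449418 -0.12604721 -3.40594816] 0.14425818805558968 [-4.41818862e-01  1.20383602e-01  1.76324540e+00  4.93123569e-05
  1.25805836e+00 -5.03324799e-01]
from [ 0.5167 -0.1142  0.2008] yaw 0.0613 tilt [-1.e-04  1.e-04 -1.e+00]
0.022 0.563 -0.189 -0.000 -0.056 -0.000 0 ;
0.021 0.563 -0.189 -0.000 -0.056 -0.000 0 ;
0.019 0.563 -0.189 -0.000 -0.056 -0.000 0 ;
0.018 0.563 -0.189 -0.000 -0.056 -0.000 0 ;
0.017 0.563 -0.189 -0.000 -0.056 -0.000 0 
--
```

View pics/w5.png

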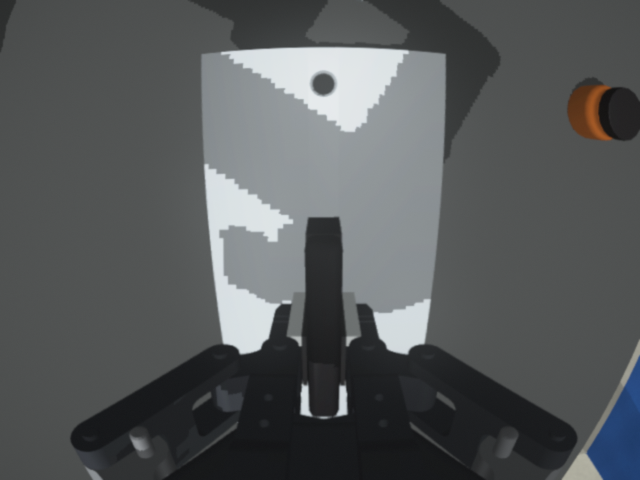

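View pics/s5.png

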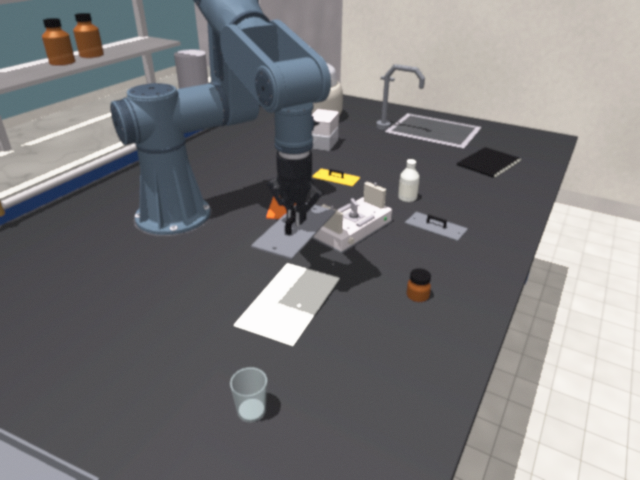

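The cover is held, and the mat is ahead at (288,302) in the scene view. The screw is now visible at (354,208). I'll descend in steps.

Call:
{"op": "apply_moves", "data": {
  "plan": "0.02 0.2 -0.25 0 -0.06 0 0; 0.03 0.4 -0.3 0 -0.1 0 0; 0.02 0.5 -0.25 0 -0.06 0 0; 0.02 0.5 -0.15 0 -0.06 0 0; 0.01 0.4 0 0 0 0 0"
}}

```text
time_s: 8.9
eef_pos: [0.5246, -0.1633, 0.0986]
eef_rot: [0.706, -0.706, -0.033, 0.033]
wrist_force: [-0.2, 0.3, -1.3]
opening: 0.141
```

Call:
{"op": "apply_moves", "data": {
  "plan": "0 0.4 0 0 0 0 0; 0 0.2 0 0 0 0 0; 0 0 0 0 0 0 0; 0 0 0 0 0 0 0; 0 0 0 0 0 0 0"
}}

```text
time_s: 9.4
eef_pos: [0.526, -0.1623, 0.0719]
eef_rot: [-0.706, 0.707, 0.034, -0.033]
wrist_force: [-0.6, -0.5, -1.5]
opening: 0.143
```

Run:
```python
from h import *
plan([.525,-.161,.031],.095,5,0)
for c in("side","scene"):
  im=ctrl.camera(c)[:,:,::-1];
  im=im[150:300,250:410] if c=="side" else im[200:360,200:380]
  cv2.imwrite(f"pics/{c}6.png",cv2.resize(im,None,fx=3.5,fy=3.5,interpolation=2))
p,r,o=pose();print(p,o["wrist_force"])
```

```text
from [ 0.526  -0.1623  0.0719] yaw 0.0943 tilt [ 0.0019 -0.0011 -1.    ]
-0.004 0.164 0.006 0.002 -0.001 0.003 0 ;
-0.004 0.164 0.006 0.002 -0.001 0.003 0 ;
-0.003 0.164 0.005 0.002 -0.001 0.003 0 ;
-0.003 0.164 0.005 0.002 -0.001 0.003 0 ;
-0.003 0.164 0.005 0.002 -0.001 0.003 0 
--
[ 0.52586514 -0.16209695  0.0719624 ] [-0.01786972 -0.47262578 -2.45587366]
```

View pics/side6.png

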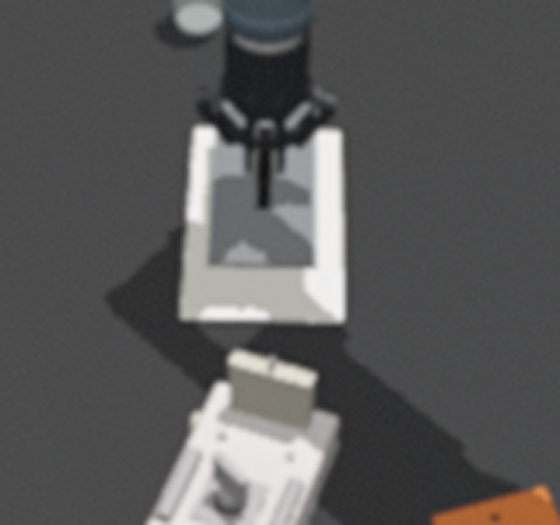

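View pics/scene6.png

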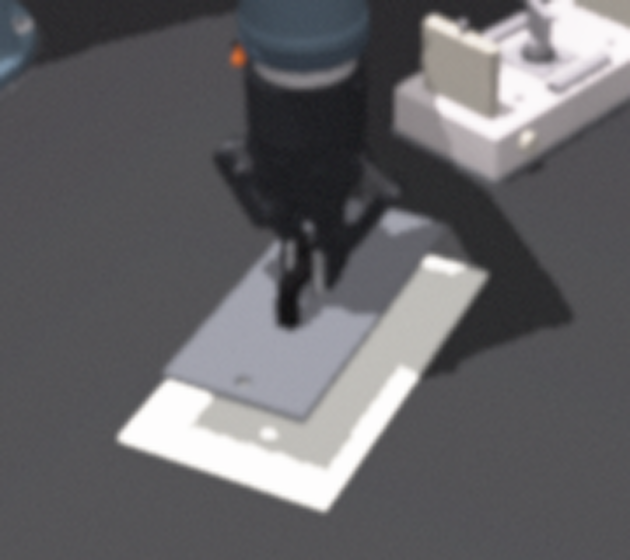

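Call:
{"op": "apply_moves", "data": {
  "plan": "0 0.25 0.02 0 0 0 0; 0 0.25 0 0 0 0 0; 0 0.15 0 0 0 0 0; 0 0.1 0 0 0 0 0; 0 0 0 0 0 0 0"
}}

```text
time_s: 10.0
eef_pos: [0.5242, -0.1603, 0.032]
eef_rot: [0.707, -0.706, -0.033, 0.034]
wrist_force: [0.2, -0.4, -2.1]
opening: 0.14
```

Call:
{"op": "apply_moves", "data": {
  "plan": "0 0 0 0 0 0 0; 0 0 0 0 0 0 0; 0 0 0 0 0 0 0; 0 0.04 0 0 0 0 0; 0 0.04 0 0 0 0 0"
}}

```text
time_s: 10.5
eef_pos: [0.5252, -0.1608, 0.0294]
eef_rot: [-0.706, 0.706, 0.033, -0.033]
wrist_force: [-0.7, -0.2, -2.8]
opening: 0.138
```

Call:
{"op": "apply_moves", "data": {
  "plan": "0 0 0 0 0 0 0; 0 0 0 0 0 0 0; 0 0 0 0 0 0 0; 0 0 0 0 0 0 0; 0 0 0 0 0 0 0"
}}

```text
time_s: 11.0
eef_pos: [0.525, -0.1607, 0.0293]
eef_rot: [-0.706, 0.706, 0.033, -0.033]
wrist_force: [-0.5, 0.2, -2.6]
opening: 0.14
```

Call:
{"op": "apply_moves", "data": {
  "plan": "0 0.03 0 0 0 0 0; 0 0 0 0 0 0 0; 0 0 0 0 0 0 0; 0 0 0 0 0 0 0; 0 0 0 0 0 0 0"
}}

```text
time_s: 11.5
eef_pos: [0.525, -0.1607, 0.0278]
eef_rot: [-0.706, 0.706, 0.033, -0.033]
wrist_force: [0.3, -0.2, -2.7]
opening: 0.14
```

Call:
{"op": "apply_moves", "data": {
  "plan": "0 0.02 0 0 0 0 0; 0 0 0 0 0 0 0; 0 0 0 0 0 0 0; 0 0 0 0 0 0 0; 0 0 0 0 0 0 0"
}}

```text
time_s: 12.0
eef_pos: [0.5252, -0.1608, 0.027]
eef_rot: [-0.706, 0.706, 0.033, -0.033]
wrist_force: [-0.4, 0.3, 1.9]
opening: 0.141
```

Contact: the weight has come off the wrist. Releasing.

Call:
{"op": "apply_moves", "data": {
  "plan": "0 0 0 0 0 0 0.2; 0 0 0 0 0 0 0.3; 0 0 0 0 0 0 0.45; 0 0 0 0 0 0 0.6; 0 0 0 0 0 0 0.6"
}}

```text
time_s: 12.5
eef_pos: [0.525, -0.1607, 0.0268]
eef_rot: [-0.706, 0.706, 0.033, -0.033]
wrist_force: [0.0, -0.0, 0.8]
opening: 0.601
```

Call:
{"op": "apply_moves", "data": {
  "plan": "0 -0.1 0 0 0 0 0.6; 0 -0.3 0 0 0 0 0.6; 0 -0.6 0 0 0 0 0.6; 0 -0.8 0 0 0 0 0.6; 0 -1 0 0 0 0 0.6"
}}

```text
time_s: 13.0
eef_pos: [0.5239, -0.1601, 0.1679]
eef_rot: [0.707, -0.706, -0.033, 0.034]
wrist_force: [1.5, 0.4, -0.3]
opening: 0.594
```

Call:
{"op": "apply_moves", "data": {
  "plan": "0 -0.6 0.4 0 0.2 0 0.6; 0 -0.2 0.6 0 0.2 0 0.6; 0 0 0.6 0 0.2 0 0.6; 0 0 0.6 0 0.2 0 0.6; 0 0 0 0 0 0 0.6"
}}

```text
time_s: 13.5
eef_pos: [0.5187, -0.0479, 0.2083]
eef_rot: [0.707, -0.707, -0.001, -0.0]
wrist_force: [-0.2, -0.6, 0.4]
opening: 0.603
```

Run:
```python
from h import *
for c in("side","scene"):
  im=ctrl.camera(c)[:,:,::-1];cv2.imwrite(f"pics/{c}7f.png",im)
  im=im[150:350,250:410] if c=="side" else im[180:360,220:400]
  cv2.imwrite(f"pics/{c}7.png",cv2.resize(im,None,fx=3,fy=3,interpolation=2))
p,r,o=pose();print(p,yaw(r),o["time_s"])
```

```text
[ 0.5191585  -0.05061193  0.20799083] 0.0001829132709891594 13.6
```

View pics/side7.png

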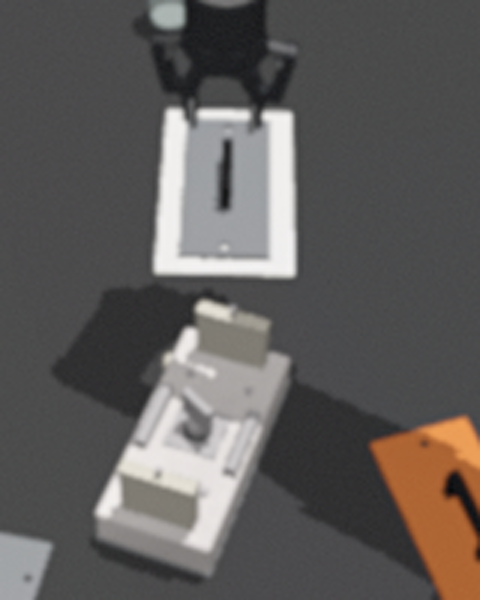

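View pics/scene7.png

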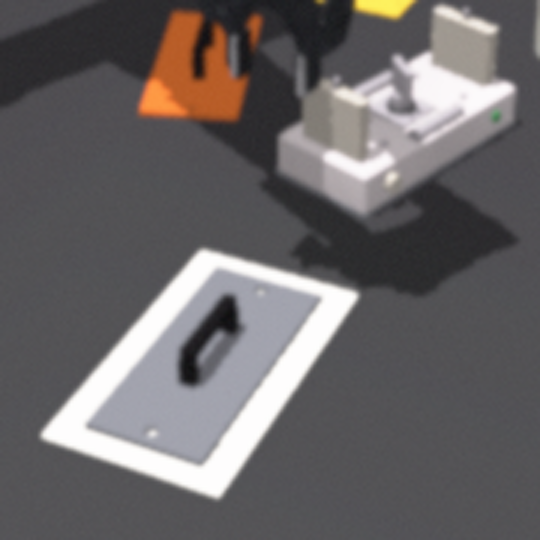

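The cover lies flat on the mat, handle up and fully inside its edges. Next I'll move over the screw and look.

Run:
```python
from h import *
plan([.505,.13,.24],.3,10,1)
```

```text
from [ 0.5192 -0.0506  0.208 ] yaw 0.0002 tilt [ 1.5e-03 -9.0e-04 -1.0e+00]
-0.028 -0.064 0.361 0.001 -0.250 0.001 1 ;
-0.017 -0.064 0.362 0.001 -0.250 0.001 1 ;
-0.006 -0.064 0.362 0.001 -0.250 0.001 1 ;
0.004 -0.064 0.362 0.001 -0.250 0.001 1 ;
0.015 -0.064 0.362 0.001 -0.250 0.001 1 
--
0.026 -0.064 0.361 0.001 -0.250 0.001 1 ;
0.037 -0.064 0.360 0.001 -0.250 0.001 1 ;
0.048 -0.064 0.359 0.001 -0.250 0.001 1 ;
0.058 -0.064 0.358 0.001 -0.250 0.001 1 ;
0.069 -0.064 0.356 0.001 -0.250 0.001 1 
--
```

Call:
{"op": "apply_moves", "data": {
  "plan": "-0.03 -0.1 0.36 0 -0.25 0 0.6; -0.02 -0.1 0.36 0 -0.25 0 0.6; 0 -0.1 0.36 0 -0.25 0 0.6; 0 -0.1 0.36 0 -0.25 0 0.6; 0.02 -0.1 0.36 0 -0.25 0 0.6"
}}

```text
time_s: 14.1
eef_pos: [0.5125, 0.0383, 0.2325]
eef_rot: [-0.705, 0.705, 0.052, -0.052]
wrist_force: [0.7, -0.4, 0.1]
opening: 0.602
```

Call:
{"op": "apply_moves", "data": {
  "plan": "0.03 -0.1 0.36 0 -0.25 0 0.6; 0.04 0 0.36 0 -0.25 0 0.6; 0.05 0 0.36 0 -0.25 0 0.6; 0.06 0 0.3 0 -0.25 0 0.6; 0.05 0 0.2 0 -0.25 0 0.6"
}}

```text
time_s: 14.6
eef_pos: [0.508, 0.1186, 0.2372]
eef_rot: [-0.699, 0.699, 0.106, -0.105]
wrist_force: [-0.9, -0.1, 0.5]
opening: 0.599
```

Call:
{"op": "apply_moves", "data": {
  "plan": "0 0 0 0 0 0 0.6; 0 0 0 0 0 0 0.6; 0 0 0 0 0 0 0.6; 0 0 0 0 0 0 0.6; 0 0 0 0 0 0 0.6"
}}

```text
time_s: 15.1
eef_pos: [0.5077, 0.1183, 0.2368]
eef_rot: [-0.699, 0.699, 0.105, -0.105]
wrist_force: [0.3, -0.3, 0.0]
opening: 0.601
```

Run:
```python
from h import *
p,r,o=pose();print(p,yaw(r),o["time_s"])
k=ctrl.get_calibration("wrist");np.savez("w8.npz",K=k["intrinsics"],R=k["R"],t=k["t"])
im=ctrl.camera("wrist")[:,:,::-1];cv2.imwrite("pics/w8.png",im)
print(ctrl.recognise("wrist","screw_grip"),ctrl.recognise("wrist","screw"))
```

```text
[0.50773602 0.11827946 0.23676878] 0.29735224633460716 15.1
[{'point': [0.5077, 0.2064, 0.091], 'score': 0.77}] [{'point': [0.5082, 0.2045, 0.095], 'score': 0.94}]
```

View pics/w8.png

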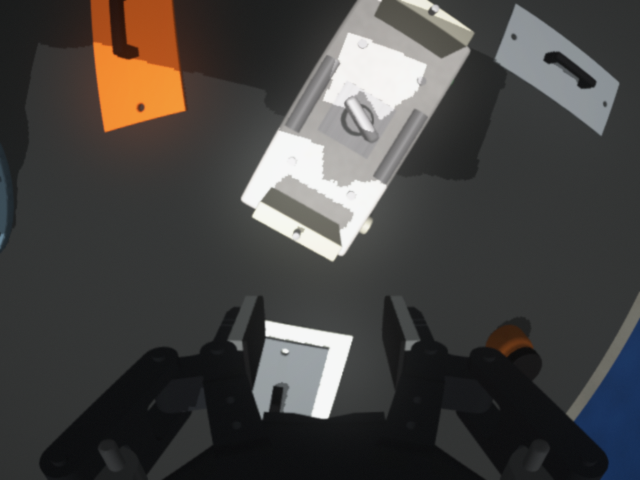

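Run:
```python
from h import *
im=cv2.imread("pics/w8.png")[70:170,300:420]
cv2.imwrite("pics/w8c.png",cv2.resize(im,None,fx=6,fy=6,interpolation=2))
X=np.array([wback("w8.npz",p,.118) for p in [(433,10),(298,232)]]);print(X,X.mean(0),-np.arctan2(*(X[0]-X[1])[:2]))
```

```text
[[0.53299371 0.29338808 0.118     ]
 [0.49115752 0.11460084 0.118     ]] [0.51207562 0.20399446 0.118     ] -0.2298639408585807
```

View pics/w8c.png

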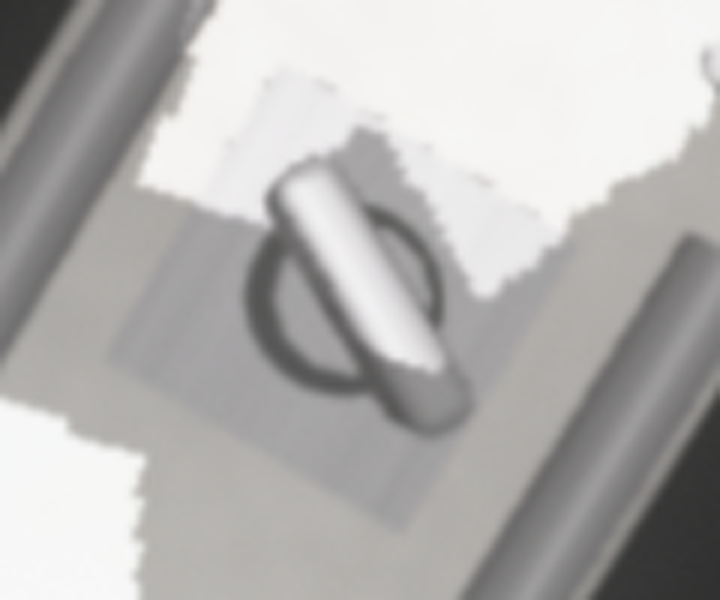

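Run:
```python
from h import *
X=np.array([wback("w8.npz",(300+a/6,70+b/6),.095) for a,b in [(308,172),(435,400)]]);v=X[0]-X[1]
print(X,X.mean(0),np.linalg.norm(v),"blade yaw(of y axis->x)",-np.arctan2(v[0],v[1]), "screw",-np.arctan2(v[0],v[1])+.233)
p,r,_=pose();a=-np.arctan2(v[0],v[1])
plan([.5117,.204,.15],a,10,.6)
```

```text
[[0.5000725  0.21521149 0.095     ]
 [0.52324345 0.19334725 0.095     ]] [0.51165798 0.20427937 0.095     ] 0.03185808791743064 blade yaw(of y axis->x) 0.8144051395578307 screw 1.0474051395578308
from [0.5077 0.1185 0.2368] yaw 0.2979 tilt [-0. -0. -1.]
0.058 0.174 0.161 0.000 -0.430 -0.000 0.6 ;
0.066 0.174 0.158 0.000 -0.430 -0.000 0.6 ;
0.074 0.174 0.154 0.000 -0.430 -0.000 0.6 ;
0.082 0.174 0.150 0.000 -0.430 -0.000 0.6 ;
0.090 0.174 0.146 0.000 -0.430 -0.000 0.6 
--
0.097 0.174 0.141 0.000 -0.430 -0.000 0.6 ;
0.104 0.174 0.136 0.000 -0.430 -0.000 0.6 ;
0.111 0.174 0.130 0.000 -0.430 -0.000 0.6 ;
0.118 0.174 0.124 0.000 -0.430 -0.000 0.6 ;
0.124 0.174 0.118 0.000 -0.430 -0.000 0.6 
--
```

The wrist view shows the blade centred at about (362,117). In world that is (0.5117, 0.2043) at yaw 0.81, so the screw angle is about 1.05, which is within the stated range. Approaching.

Call:
{"op": "apply_moves", "data": {
  "plan": "0.06 0.15 0.16 0 -0.43 0 0.6; 0.07 0.15 0.16 0 -0.43 0 0.6; 0.07 0.15 0.15 0 -0.43 0 0.6; 0.08 0.15 0.15 0 -0.43 0 0.6; 0.09 0.15 0.15 0 -0.43 0 0.6"
}}

```text
time_s: 15.75
eef_pos: [0.5097, 0.1618, 0.199]
eef_rot: [-0.68, 0.68, 0.195, -0.195]
wrist_force: [-0.2, -0.2, -1.1]
opening: 0.599
```

Call:
{"op": "apply_moves", "data": {
  "plan": "0.1 0.2 0.14 0 -0.43 0 0.6; 0.1 0.2 0.14 0 -0.43 0 0.6; 0.11 0.2 0.13 0 -0.43 0 0.6; 0.12 0.2 0.12 0 -0.43 0 0.6; 0.12 0.1 0.12 0 -0.43 0 0.6"
}}

```text
time_s: 16.25
eef_pos: [0.511, 0.2044, 0.1533]
eef_rot: [0.649, -0.649, -0.28, 0.281]
wrist_force: [0.3, 0.3, 0.2]
opening: 0.6
```

Call:
{"op": "apply_moves", "data": {
  "plan": "0 0 0 0 0 0 0.6; 0 0 0 0 0 0 0.6; 0 0 0 0 0 0 0.6; 0 0 0 0 0 0 0.6; 0 0 0 0 0 0 0.6"
}}

```text
time_s: 16.75
eef_pos: [0.5117, 0.2039, 0.1547]
eef_rot: [-0.649, 0.649, 0.28, -0.28]
wrist_force: [-0.6, -0.4, 0.0]
opening: 0.599
```

Run:
```python
from h import *
p,r,o=pose();print(p,yaw(r),o["time_s"])
k=ctrl.get_calibration("wrist");np.savez("w9.npz",K=k["intrinsics"],R=k["R"],t=k["t"])
im=ctrl.camera("wrist")[:,:,::-1];cv2.imwrite("pics/w9.png",im)
plan([.5117,.2042,.078],.814,5,.6)
```

```text
[0.511744   0.20386977 0.15467067] 0.8134231841069327 16.75
from [0.5117 0.2039 0.1546] yaw 0.8136 tilt [ 5.e-04  0.e+00 -1.e+00]
0.001 0.306 0.001 0.001 -0.001 0.001 0.6 ;
0.001 0.306 0.001 0.001 -0.001 0.001 0.6 ;
0.001 0.306 0.001 0.001 -0.001 0.001 0.6 ;
0.001 0.306 0.001 0.001 -0.001 0.001 0.6 ;
0.001 0.306 0.001 0.001 -0.001 0.001 0.6 
--
```

View pics/w9.png

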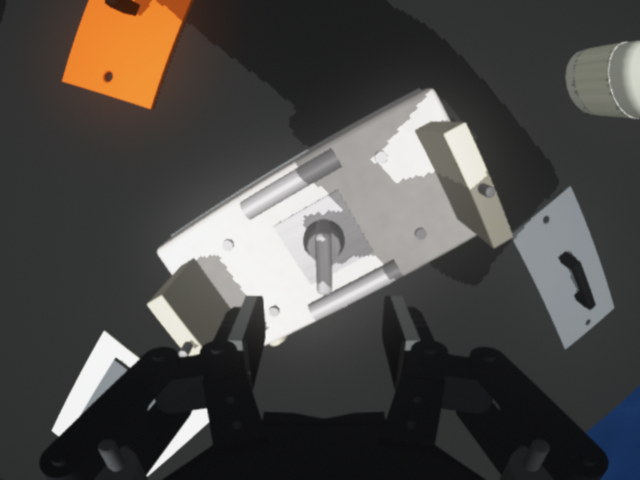

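The blade shows at (324,235–292), centred between the fingers and parallel to the pads. Descending.

Call:
{"op": "apply_moves", "data": {
  "plan": "0 0.3 0 0 0 0 0.6; 0 0.4 0 0 0 0 0.6; 0 0.35 0 0 0 0 0.6; 0 0.3 0 0 0 0 0.6; 0 0.13 0 0 0 0 0.6"
}}

```text
time_s: 17.3
eef_pos: [0.5101, 0.2038, 0.0779]
eef_rot: [0.65, -0.649, -0.279, 0.281]
wrist_force: [0.2, -0.5, 0.4]
opening: 0.601
```

Call:
{"op": "apply_moves", "data": {
  "plan": "0 0 0 0 0 0 0.6; 0 0 0 0 0 0 0.6; 0 0 0 0 0 0 0.5; 0 0 0 0 0 0 0.4; 0 0 0 0 0 0 0.3"
}}

```text
time_s: 17.8
eef_pos: [0.5119, 0.2042, 0.0809]
eef_rot: [-0.649, 0.649, 0.28, -0.28]
wrist_force: [-0.1, -0.2, 0.3]
opening: 0.307
```

Run:
```python
from h import *
p,r,o=pose();print(p,yaw(r),o["time_s"],o["wrist_force"],o["torque"])
im=ctrl.camera("wrist")[:,:,::-1];cv2.imwrite("pics/w10.png",im)
```

```text
[0.51194744 0.20422923 0.08094631] 0.814257489978754 17.8 [-0.06463779 -0.15081475  0.27949437] [-0.04736941 -0.04318796 -0.00046966]
```

View pics/w10.png

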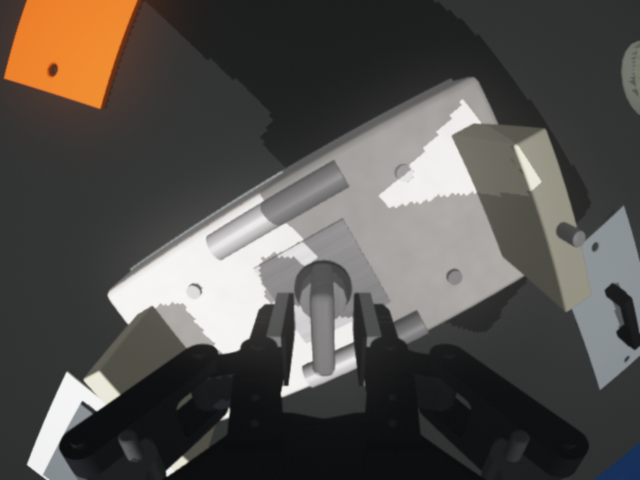

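The blade (313–335, 285–372) sits between the fingers. Lowering 3 mm, then closing.

Call:
{"op": "apply_moves", "data": {
  "plan": "0 0.06 0 0 0 0 0.3; 0 0 0 0 0 0 0.2; 0 0 0 0 0 0 0.1; 0 0 0 0 0 0 0; 0 0 0 0 0 0 0"
}}

```text
time_s: 18.35
eef_pos: [0.5114, 0.2043, 0.0772]
eef_rot: [0.649, -0.649, -0.28, 0.28]
wrist_force: [0.7, 1.4, -0.9]
opening: 0.096
```

Call:
{"op": "apply_moves", "data": {
  "plan": "0 0 0 0 0 0 0; 0 0 0 0 0 0 0; 0 0 0 0 0 0 0; 0 0 0 0 0 0 0; 0 0 0 0 0 0 0"
}}

```text
time_s: 18.85
eef_pos: [0.5114, 0.2042, 0.0772]
eef_rot: [0.649, -0.649, -0.28, 0.28]
wrist_force: [0.8, 1.5, -2.7]
opening: 0.089
```

Run:
```python
from h import *
p,r,o=pose();print(p,yaw(r),o["time_s"],o["wrist_force"],o["torque"],o["opening"])
```

```text
[0.51142807 0.20422929 0.07721394] 0.8141729743850752 18.85 [ 0.81832448  1.5306905  -2.73029706] [ 0.33194095 -0.02667289  0.04584033] 0.08860208216758378
```

Gripped (opening 0.089). Turning clockwise (+wy).

Call:
{"op": "apply_moves", "data": {
  "plan": "0 0 0 0 0.3 0 0; 0 0 0 0 0.5 0 0; 0 0 0 0 0.5 0 0; 0 0 0 0 0.5 0 0; 0 0 0 0 0.5 0 0"
}}

```text
time_s: 19.35
eef_pos: [0.5113, 0.2041, 0.0772]
eef_rot: [-0.682, 0.682, 0.187, -0.187]
wrist_force: [-1.5, 1.0, -0.8]
opening: 0.097
```

```bash
cat > st.py <<'E'
from h import *
p,r,o=pose();print(np.round(p,4),"yaw",round(yaw(r),4),o["time_s"],"F",np.round(o["wrist_force"],2),"T",np.round(o["torque"],3),round(o["opening"],3),np.round(r.as_matrix()[:,1],4))
E
python3 st.py
```

```text
[0.5113 0.2041 0.0772] yaw 0.536 19.35 F [-1.47  0.98 -0.8 ] T [0.202 0.045 0.009] 0.097 [-5.e-04 -2.e-04 -1.e+00]
```

Call:
{"op": "apply_moves", "data": {
  "plan": "0 0 0 0 0.5 0 0; 0 0 0 0 0.5 0 0; 0 0 0 0 0.5 0 0; 0 0 0 0 0.5 0 0; 0 0 0 0 0.5 0 0"
}}

```text
time_s: 19.85
eef_pos: [0.5111, 0.204, 0.0772]
eef_rot: [-0.702, 0.702, 0.083, -0.084]
wrist_force: [-1.1, 0.9, 0.2]
opening: 0.094
```

```bash
python3 st.py
```

```text
[0.5111 0.204  0.0772] yaw 0.2361 19.85 F [-1.09  0.86  0.24] T [0.153 0.16  0.096] 0.094 [-1.e-03 -3.e-04 -1.e+00]
```

Call:
{"op": "apply_moves", "data": {
  "plan": "0 0 0 0 0.5 0 0; 0 0 0 0 0.5 0 0; 0 0 0 0 0.5 0 0; 0 0 0 0 0 0 0; 0 0 0 0 0 0 0"
}}

```text
time_s: 20.35
eef_pos: [0.511, 0.204, 0.0772]
eef_rot: [-0.707, 0.707, 0.021, -0.022]
wrist_force: [-3.3, 0.2, 0.9]
opening: 0.093
```

```bash
python3 st.py
```

```text
[0.511  0.204  0.0772] yaw 0.0597 20.35 F [-3.29  0.18  0.94] T [ 0.08   0.457 -0.09 ] 0.093 [-1.2e-03 -3.0e-04 -1.0e+00]
```

Call:
{"op": "apply_moves", "data": {
  "plan": "0 0 0 0 0.4 0 0; 0 0 0 0 0.4 0 0; 0 0 0 0 0.4 0 0; 0 0 0 0 0.4 0 0; 0 0 0 0 0.2 0 0"
}}

```text
time_s: 20.85
eef_pos: [0.5108, 0.204, 0.0772]
eef_rot: [-0.705, 0.705, -0.056, 0.055]
wrist_force: [-5.1, -0.2, 1.8]
opening: 0.102
```

Call:
{"op": "apply_moves", "data": {
  "plan": "0 0 0 0 0.1 0 0; 0 0 0 0 0.1 0 0; 0 0 0 0 0.1 0 0; 0 0 0 0 0 0 0; 0 0 0 0 0 0 0"
}}

```text
time_s: 21.35
eef_pos: [0.5108, 0.2041, 0.0772]
eef_rot: [-0.704, 0.704, -0.069, 0.068]
wrist_force: [-4.5, -0.6, 3.2]
opening: 0.094
```

```bash
python3 st.py
```

```text
[0.5108 0.2041 0.0772] yaw -0.1929 21.35 F [-4.49 -0.61  3.16] T [ 0.012  0.871 -0.036] 0.094 [-1.5e-03 -2.0e-04 -1.0e+00]
```

Call:
{"op": "apply_moves", "data": {
  "plan": "0 0 0 0 0.1 0 0; 0 0 0 0 0.1 0 0; 0 0 0 0 0.1 0 0; 0 0 0 0 0 0 0; 0 0 0 0 0 0 0"
}}

```text
time_s: 21.85
eef_pos: [0.5108, 0.2041, 0.0772]
eef_rot: [-0.702, 0.703, -0.081, 0.08]
wrist_force: [-4.9, -0.9, 3.1]
opening: 0.097
```

```bash
python3 st.py
```

```text
[0.5108 0.2041 0.0772] yaw -0.2288 21.85 F [-4.94 -0.93  3.07] T [-0.028  0.876 -0.058] 0.097 [-1.6e-03 -3.0e-04 -1.0e+00]
```

Call:
{"op": "apply_moves", "data": {
  "plan": "0 0 0 0 0.1 0 0; 0 0 0 0 0.1 0 0; 0 0 0 0 0.1 0 0; 0 0 0 0 0 0 0; 0 0 0 0 0 0 0"
}}

```text
time_s: 22.35
eef_pos: [0.5108, 0.2041, 0.0772]
eef_rot: [-0.701, 0.701, -0.093, 0.092]
wrist_force: [-6.3, 0.1, 3.4]
opening: 0.091
```

```bash
python3 st.py
```

```text
[0.5108 0.2041 0.0772] yaw -0.2624 22.35 F [-6.33  0.12  3.42] T [0.035 0.884 0.939] 0.091 [-1.3e-03 -9.0e-04 -1.0e+00]
```

Tz jumped to 0.94 N m at yaw −0.26, so the screw is seated on the hard stop. I'll back off in small steps to find the exact contact yaw.

Call:
{"op": "apply_moves", "data": {
  "plan": "0 0 0 0 -0.1 0 0; 0 0 0 0 0 0 0; 0 0 0 0 0 0 0; 0 0 0 0 0 0 0; 0 0 0 0 0 0 0"
}}

```text
time_s: 22.85
eef_pos: [0.5108, 0.2041, 0.0772]
eef_rot: [-0.701, 0.702, -0.089, 0.088]
wrist_force: [-5.8, 0.2, 2.8]
opening: 0.095
```

```bash
python3 st.py
```

```text
[0.5108 0.2041 0.0772] yaw -0.2509 22.85 F [-5.76  0.22  2.84] T [-0.003  0.923  0.749] 0.095 [-1.4e-03 -8.0e-04 -1.0e+00]
```

Call:
{"op": "apply_moves", "data": {
  "plan": "0 0 0 0 -0.1 0 0; 0 0 0 0 0 0 0; 0 0 0 0 0 0 0; 0 0 0 0 0 0 0; 0 0 0 0 0 0 0"
}}

```text
time_s: 23.35
eef_pos: [0.5108, 0.2041, 0.0772]
eef_rot: [-0.702, 0.702, -0.085, 0.084]
wrist_force: [-5.1, -0.6, 3.7]
opening: 0.096
```

```bash
python3 st.py
```

```text
[0.5108 0.2041 0.0772] yaw -0.24 23.35 F [-5.09 -0.57  3.73] T [-0.005  0.959  0.341] 0.096 [-1.6e-03 -5.0e-04 -1.0e+00]
```

Call:
{"op": "apply_moves", "data": {
  "plan": "0 0 0 0 -0.1 0 0; 0 0 0 0 0 0 0; 0 0 0 0 0 0 0; 0 0 0 0 0 0 0; 0 0 0 0 0 0 0"
}}

```text
time_s: 23.85
eef_pos: [0.5108, 0.2041, 0.0772]
eef_rot: [-0.702, 0.703, -0.081, 0.08]
wrist_force: [-5.3, -0.1, 4.0]
opening: 0.089
```

```bash
python3 st.py
```

```text
[0.5108 0.2041 0.0772] yaw -0.2286 23.85 F [-5.26 -0.09  3.98] T [0.05  0.858 0.095] 0.089 [-1.6e-03 -3.0e-04 -1.0e+00]
```

Torque vanishes at a tool yaw of about −0.229, matching the measured housing yaw (−0.233). Now backing off 1.571 rad (13.1 units), anticlockwise.

Call:
{"op": "apply_moves", "data": {
  "plan": "0 0 0 0 -0.3 0 0; 0 0 0 0 -0.5 0 0; 0 0 0 0 -0.6 0 0; 0 0 0 0 -0.6 0 0; 0 0 0 0 -0.6 0 0"
}}

```text
time_s: 24.35
eef_pos: [0.511, 0.204, 0.0772]
eef_rot: [-0.706, 0.707, 0.03, -0.031]
wrist_force: [-3.7, 0.3, 2.7]
opening: 0.092
```

Call:
{"op": "apply_moves", "data": {
  "plan": "0 0 0 0 -0.6 0 0; 0 0 0 0 -0.6 0 0; 0 0 0 0 -0.6 0 0; 0 0 0 0 -0.6 0 0; 0 0 0 0 -0.6 0 0"
}}

```text
time_s: 24.85
eef_pos: [0.5113, 0.2041, 0.0772]
eef_rot: [0.69, -0.69, -0.156, 0.157]
wrist_force: [-3.8, -0.3, 1.3]
opening: 0.095
```

```bash
python3 st.py
```

```text
[0.5113 0.2041 0.0772] yaw 0.4459 24.85 F [-3.82 -0.35  1.27] T [ 0.042  0.613 -0.042] 0.095 [-6.e-04 -0.e+00 -1.e+00]
```

Call:
{"op": "apply_moves", "data": {
  "plan": "0 0 0 0 -0.6 0 0; 0 0 0 0 -0.6 0 0; 0 0 0 0 -0.6 0 0; 0 0 0 0 -0.6 0 0; 0 0 0 0 -0.6 0 0"
}}

```text
time_s: 25.35
eef_pos: [0.5115, 0.2042, 0.0772]
eef_rot: [0.651, -0.65, -0.277, 0.277]
wrist_force: [-2.8, 0.7, 0.9]
opening: 0.094
```

Call:
{"op": "apply_moves", "data": {
  "plan": "0 0 0 0 -0.6 0 0; 0 0 0 0 -0.6 0 0; 0 0 0 0 -0.6 0 0; 0 0 0 0 -0.6 0 0; 0 0 0 0 -0.6 0 0"
}}

```text
time_s: 25.85
eef_pos: [0.5116, 0.2044, 0.0772]
eef_rot: [0.59, -0.59, -0.389, 0.389]
wrist_force: [-1.6, 2.2, -0.6]
opening: 0.092
```

```bash
python3 st.py
```

```text
[0.5116 0.2044 0.0772] yaw 1.1658 25.85 F [-1.65  2.21 -0.64] T [ 0.318  0.382 -0.079] 0.092 [ 3.e-04  6.e-04 -1.e+00]
```

Call:
{"op": "apply_moves", "data": {
  "plan": "0 0 0 0 -0.5 0 0; 0 0 0 0 -0.4 0 0; 0 0 0 0 -0.3 0 0; 0 0 0 0 0 0 0; 0 0 0 0 0 0 0"
}}

```text
time_s: 26.35
eef_pos: [0.5116, 0.2045, 0.0772]
eef_rot: [0.562, -0.562, -0.43, 0.429]
wrist_force: [-0.8, 3.8, -2.0]
opening: 0.095
```

```bash
python3 st.py
```

```text
[0.5116 0.2045 0.0772] yaw 1.3058 26.35 F [-0.8   3.77 -2.01] T [0.615 0.246 0.078] 0.095 [ 4.e-04  6.e-04 -1.e+00]
```

Call:
{"op": "apply_moves", "data": {
  "plan": "0 0 0 0 -0.15 0 0; 0 0 0 0 -0.15 0 0; 0 0 0 0 0 0 0; 0 0 0 0 0 0 0; 0 0 0 0 0 0 0"
}}

```text
time_s: 26.85
eef_pos: [0.5116, 0.2045, 0.0772]
eef_rot: [0.554, -0.554, -0.44, 0.44]
wrist_force: [-0.4, 4.2, -2.4]
opening: 0.094
```

```bash
python3 st.py
python3 - <<'E'
from h import *
im=ctrl.camera("wrist")[:,:,::-1];cv2.imwrite("pics/w11.png",im)
im=ctrl.camera("side")[:,:,::-1];cv2.imwrite("pics/side11.png",im)
im=ctrl.camera("scene")[:,:,::-1];cv2.imwrite("pics/scene11.png",im)
E
```

```text
[0.5116 0.2045 0.0772] yaw 1.3425 26.85 F [-0.44  4.25 -2.45] T [0.905 0.124 0.1  ] 0.094 [ 5.e-04  6.e-04 -1.e+00]
```

View pics/w11.png

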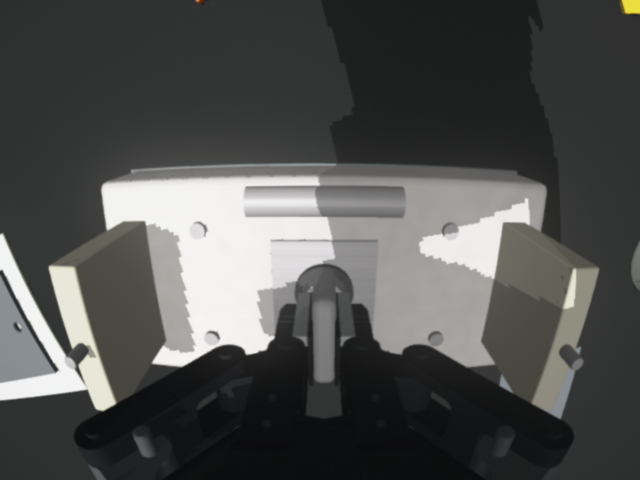

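View pics/side11.png

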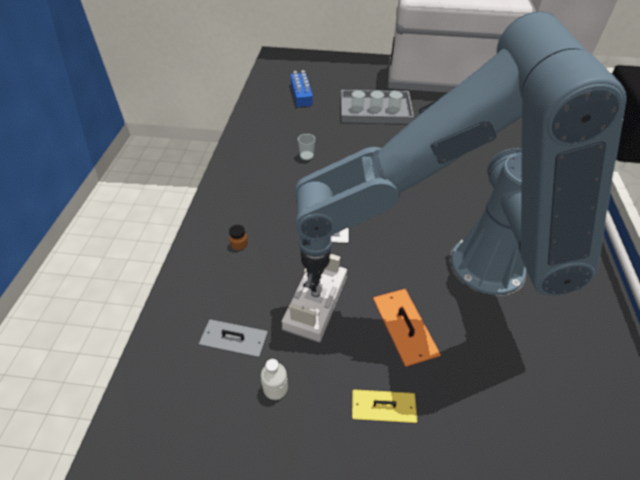

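View pics/scene11.png

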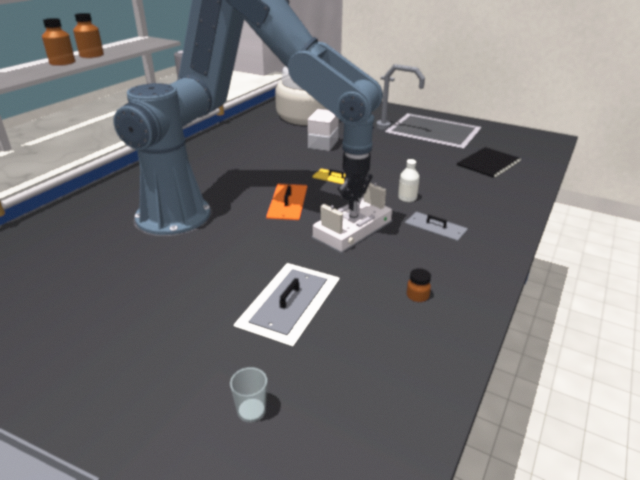

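The wrist view shows the gripped blade at (325,285–380), perpendicular to the housing's long edges. The cover is still flat on the mat in the scene view, and the bystanders haven't moved. Handing in.

```bash
python3 -c "
from bench import ctrl
print(ctrl.hand_in())"
```

```text
the job is handed in; nothing more can be done
None
```

The job is done and handed in at about 27 s of the 64 s allowed; the hand-in gave no verdict.

- **Cover:** I lifted it straight off the pins by its handle and laid it on the white mat. I let go only once the wrist force showed the mat carrying it. The last scene picture shows it flat, handle up and inside the mat's edges.
- **Screw, seating:** I gripped the wings and turned clockwise from about 1.05 rad. At the stop the torque jumped to 0.94 N m. Stepping back until the torque faded put the stop at tool yaw −0.229, against a housing yaw of about −0.233 measured from the pictures.
- **Screw, backing off:** I then turned back anticlockwise to yaw 1.3425. That is 1.571 rad from the stop, give or take about 0.01, since the stop position comes from noisy torque readings. The gripper is still closed on the blade, which the wrist picture shows lying across the housing.
- **Forces:** At the end the wrist carried a side force of about 4 N, probably because the grip is slightly off the screw's axis. The highest reading I saw was about 7 N, well under the limits.
- **Bottle, beaker and jar:** They were not touched and stand in the same places in the last side and scene pictures.

No check failed.

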